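Open the child-resistant solvent can at the parts counter

ROBOT

A 6-joint arm with a two-finger parallel gripper is mounted at the origin on the work surface. World frame = base frame: x ahead of the robot, y to its left, z up, the work surface at z = 0. Lengths are in mm, angles in rad, forces in N, time in s.
With the tool pointing down it reaches from about 275 to 750 mm from the base axis. Payload 10.2 kg.
Tool frame: the origin (TCP) lies midway between the tips of the shut fingers; the grasp point (between the pads) lies grasp_offset behind it (grasp_offset is the distance from the TCP to the grasp point, in mm); z points along the fingers, x is the direction in which the jaws open and shut, and the axes are right-handed (so a half turn about z gives the same grasp; the last joint's range is limited). The gripper opens to 88 mm and grips with 3 to 60 N. Pads are 18 mm wide; open, the fingers measure 123 mm over their backs; the gripper's body (75 mm by 187 mm) begins 45 mm behind the grasp point.
Start: joints at [-1.56, 0.313, 1.498, -0, 1.331, -0.223], TCP at [121.616, -510.726, 238.72] pointing down, gripper open.
Joint ranges: [-2.94, 2.94], [-0.97, 2.17], [0.19, 2.56], [-1.23, 4.37], [0.02, 3.11], [-2.88, 2.88]. Speed limits (rad/s): [2.39, 2.39, 3.01, 3.14, 3.14, 3.14].

INTERFACE

Orientations are given as a unit quaternion [w, x, y, z].
In Python, from plant import * gives the robot as it stands.
- The arm moves only by the tool drive_tool, never from a script. Its argument "commands" is a list that holds one entry, the list of rows, each a list of 6 numbers: the shift along the tool's x, y, z in m, then the turn, a rotation vector about the tool's x, y, z in rad. A call has 1 to 12 rows; each row shifts and turns the commanded pose from where the row before left it, along the tool's axes as they then stand; what a row does not reach is not made up. A row lasts 1/8 s, in which the tool goes at most 62.5 mm and 10.7 degrees, less where a joint would pass 70% of its speed; a pose out of reach is approached as far as the arm can. A call is refused whole if a number of a shift passes 0.0625 or a number of a turn 0.188, either way. A call with a gripper value outside its range is refused whole. "claw" is the closure in counts, from 0 (fully open) to 255 (shut), set as the call begins (left out, the last holds). The fingers move at their own pace and stop on an object; the grip force is fixed at half the most. Time passes only in rows, so rows that do not move let the fingers close. It gives the time, the measured TCP pose, the force and the opening at its end, in the units of the state.
- sense(): the state, without advancing time (a new reading comes with each control period).
- read_camera(name): name is "scene" or "top" or "wrist"; returns a dict with "pixels" (384x512x3 uint8, red, green, blue), "z_map" (384x512 float32, mm along the optical axis (not along the pixel's ray), 0 where there is no reading), "intrinsics" (3x3 intrinsics, pixels), "world_from_camera" (4x4, takes a point from camera to world coordinates); the wrist camera has in their place "mount" (4x4, takes a point from camera to tool coordinates, whose origin is the TCP and whose axes are the tool frame's). Camera axes: x right, y up, looking along -z (the intrinsics and any distortion apply to the point x, -y, -z); pixel columns grow to the right and rows downward; lengths in mm; the calibration is good to about 2 mm. A picture is of the moment at which its call begins: read the wrist's pose just before it.
- close_job(): hands the job in, once; it reports no verdict.
The state is a dict: "time": time; "joint_positions": joint angles; "qvel": joint speeds; "tau": joint torques, N m; "ee_pos": TCP position; "eef_rot": TCP orientation; "contact_force": force on the tool from outside, world axes, zero at the start; "wrist_torque": the same for the moment, N m; "finger_gap": finger opening in mm.
Only numpy, scipy, OpenCV 4.12 (cv2) and the standard library are available. Lean on these libraries where they do the work, as an engineer would, in place of code of your own. Each camera call takes 0.05 s, during which the arm holds its last target.

TASK

Open the metal solvent can that has the wide ribbed child-resistant cap: press the cap down and, keeping it pressed, turn it anticlockwise until it lets go of the neck, then lift it off and set it down upright in the shallow steel tray, letting go only once it stands there. Never push, pull or force the cap harder than 30 N against the thin neck, and do not disturb the other can or the stock lying around.

Things in the scene. Friction and masses are not known exactly. Their poses are not given: they have to be found in the camera images.
- can: Flat-sided metal solvent can, 90 x 60 mm and 140 mm tall, bolted to the counter in a 100 x 70 x 20 mm steel shoe (cannot move); origin at the centre of its underside on the counter, z up, x along its longer side. A neck 24 mm across stands on its middle, with its rim 168 mm above the counter.
- can_neck (a point): Centre of the can's neck rim, 168 mm above the counter, on the axis the cap turns about. Two ears hold two lugs of the closure: after up to 45 degrees lost in the teeth, the pressed closure turns anticlockwise from above, is free from 60 degrees, stop at about 100; clockwise is blocked. Unpressed, the shell can be turned back for another go. Over 30 N between cap and can damages the neck.
- cap_mid (a point): Child-resistant cap of the can: round, black, ribbed, 50 mm across, 36 mm tall, 55 g; the point is on its axis 19 mm above its underside (173 mm above the counter when closed), on the closure inside. The outer shell, gripped at any yaw, turns freely on the closure (only clicks). Pushed down, it first gives 1.5 to 7 mm with under 3 N (differs each time, not in any pose), then turns stiff, 6 N/mm.
- cap: The closure inside that cap, origin on its axis at the cap's underside (154 mm above the counter when closed; shell from 3 to 36 mm above it). The shell's teeth (every 45 degrees) bite the closure only above about 13 N of push: hold 15 to 21 N while turning; the stop comes at 17 N, then it is rigid. x, y parallel to the can's when closed: their turn from there is how far it has opened.
- tray: Shallow steel tray fixed on the counter, 150 x 200 mm outside, walls 4 mm thick and 14 mm high, floor 4 mm thick; origin at the centre of its underside, x along the 150 mm side, z up.
- twin: The other can, same size and shoe, also bolted down, with a plain smooth black cap only 29 mm across, its top 161 mm above the counter; leave alone. Origin as for the can.
- bearing: Loose steel bearing ring lying flat, 72 mm across, 20 mm high; origin at the centre of its underside. Leave alone.
- oil_filter: Loose white oil filter standing, 76 mm across, 95 mm high; origin at the centre of its underside. Leave alone.
- part_box: Loose cardboard box 100 x 130 x 55 mm; origin at the centre of its underside. Leave alone.
- wrench: Loose steel wrench lying flat, 180 mm long; leave alone.
- gear: Loose steel gear lying flat, 70 mm across with a hub 34 mm high; origin at the centre of its underside. Leave alone.
- grease: Loose white bottle of grease standing, 48 mm across, 150 mm tall; origin at the centre of its underside. Leave alone.
Not all that is in view belongs to the job. What is shaped like the cap but yellow is not meant.

How it is judged:
By the outcome, as a careful person would: the job done as asked, in the order asked, and still so for the second after the job is handed in, with the robot touching nothing.
It also fails if it takes over 58 s, if anything falls off the work surface, if the arm or the gripper's body presses on something with over 40 N, if the wrist force passes 120 N, or if a joint passes its speed limit or range.

## Working session

There is one attempt and no reset: what is moved stays moved. The work goes in short steps, Python scripts to look and compute and a tool call to move; the robot and the scene stay as the last step left them, time stands still between calls to the robot, and variables do not carry over. Pictures are saved under pics/ and viewed, and the job is handed in when it is done.

Besides the shell and the picture viewer there is one more tool, called after "Request:" as a command line: name --argument value ..., lists and objects as JSON in quotes. drive_tool: Moves the arm, as the interface text tells. Its arguments: {"type":"object","properties":{"commands":{"type":"array"},"claw":{"type":"number"}},"required":["commands"]}

```bash
ls; mkdir -p pics; cat > h.py <<'E'
from plant import *
import numpy as np, cv2
from scipy.spatial.transform import Rotation as R
def save(name,fn,crop=None,scale=1):
    c=read_camera(name); im=c["pixels"][:,:,::-1]
    np.savez('pics/'+fn+'.npz',**{k:v for k,v in c.items()})
    if crop: im=im[crop[1]:crop[3],crop[0]:crop[2]]
    im=cv2.resize(np.ascontiguousarray(im),None,fx=scale,fy=scale,interpolation=cv2.INTER_CUBIC)
    cv2.imwrite('pics/'+fn+'.png',im); return c
def pts(c,T=None):
    z=c["z_map"];K=c["intrinsics"];v,u=np.mgrid[0:z.shape[0],0:z.shape[1]]
    x=(u-K[0,2])/K[0,0]*z;y=(v-K[1,2])/K[1,1]*z
    P=np.stack([x,-y,-z,np.ones_like(z)],-1)
    T=c["world_from_camera"] if T is None else T
    return (P@np.asarray(T).T)[...,:3]
def tool():
    s=sense();q=np.array(s["eef_rot"]);T=np.eye(4);T[:3,:3]=R.from_quat(q[[1,2,3,0]]).as_matrix();T[:3,3]=s["ee_pos"];return T,s
E
python3 - <<'E'
from h import *
s=sense();print(s)
try: print(grasp_offset)
except Exception as e: print(e)
a=save("scene","s0",scale=1.5);b=save("top","t0",scale=1.5)
print(a["intrinsics"],a["world_from_camera"],b["world_from_camera"],a.keys())
E
```

```text
pics
{'time': 0.0, 'joint_positions': array([-1.56043474e+00,  3.13477425e-01,  1.49840483e+00,  2.92457822e-05,
        1.33098100e+00, -2.23408363e-01]), 'qvel': array([ 3.04997325e-04, -2.04870111e-06,  4.51838304e-04, -1.27489528e-04,
       -1.07926894e-03, -1.14053453e-03]), 'tau': array([-6.51070222e-04, -4.02209151e+01, -2.52270788e+01,  6.93966751e-02,
        3.52506666e-02, -1.13525061e-04]), 'ee_pos': array([ 121.60293927, -510.48787083,  238.15917136]), 'eef_rot': array([-5.03357451e-04,  7.84741771e-01, -6.19822514e-01, -3.87861612e-04]), 'contact_force': array([-0.89991581,  0.12017038,  0.04145075]), 'wrist_torque': array([ 0.01035991,  0.0431481 , -0.00822665]), 'finger_gap': 88.33604180107498}
18.700000000000003
[[429.20043221   0.         251.75524468]
 [  0.         429.20043221 202.13414814]
 [  0.           0.           1.        ]] [[ 1.94474685e-01 -8.06838086e-01  5.57845767e-01  1.11711256e+03]
 [ 9.80877036e-01  1.55473910e-01 -1.17081611e-01 -9.37026527e+01]
 [ 7.73543979e-03  5.69947512e-01  8.21644690e-01  9.71600611e+02]
 [ 0.00000000e+00  0.00000000e+00  0.00000000e+00  1.00000000e+00]] [[ 2.42181987e-02  9.92478967e-01 -1.19995743e-01  3.99859321e+02]
 [-9.99394971e-01  2.10383477e-02 -2.76962194e-02  1.01856878e-01]
 [-2.49634031e-02  1.20593894e-01  9.92387999e-01  1.13657255e+03]
 [ 0.00000000e+00  0.00000000e+00  0.00000000e+00  1.00000000e+00]] dict_keys(['pixels', 'z_map', 'intrinsics', 'world_from_camera'])
```

View pics/s0.png

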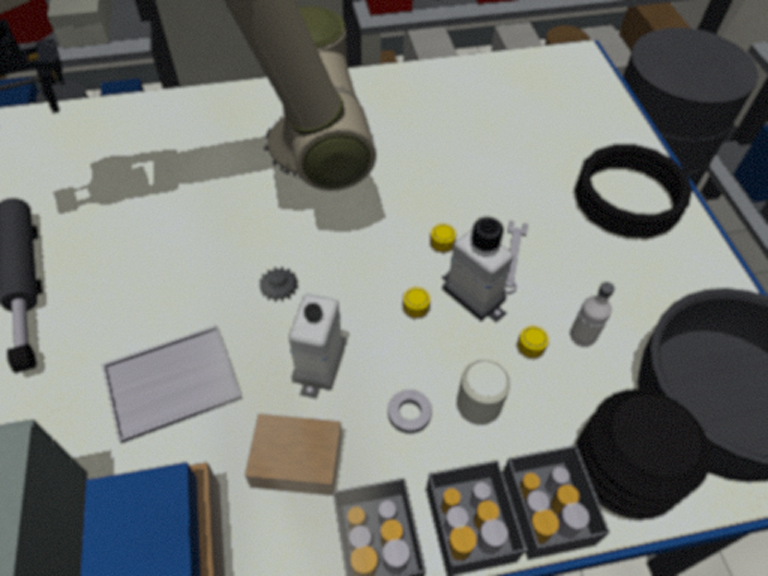

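View pics/t0.png

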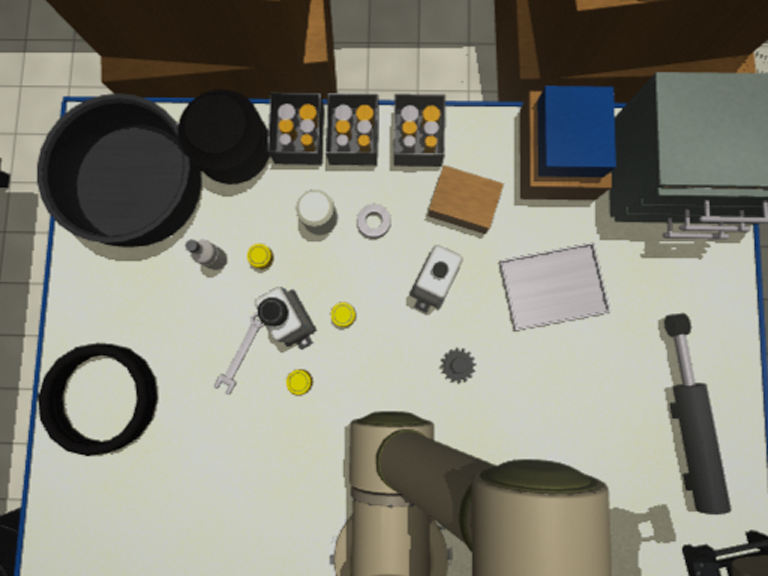

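The scene view shows the candidates: the can at (487,235), whose cap is wide and black; the can at (313,312), with a small smooth cap; and yellow cap shapes at (443,236), (416,300) and (534,340). The target is the one at (487,235), which is (272,312) in the top view. I'll confirm it with a crop and measure.

```bash
python3 - <<'E'
from h import *
a=dict(np.load('pics/s0.npz'));b=dict(np.load('pics/t0.npz'))
ca=cv2.resize(a['pixels'][130:220,280:370,::-1],None,fx=4.4,fy=4.4,interpolation=cv2.INTER_CUBIC)
cb=cv2.resize(b['pixels'][175:265,145:235,::-1],None,fx=4.4,fy=4.4,interpolation=cv2.INTER_CUBIC)
cv2.imwrite('pics/c0.png',np.hstack([ca,cb]))
for n,c in (('s',a),('t',b)):
    P=pts(c)
    x,y,z=P[...,0],P[...,1],P[...,2]
    # cap top & can region: can near
    cl=P[int(312/1.5),int(272/1.5)] if n=='t' else P[int(228/1.5),int(487/1.5)]
    print(n,'cap pix',cl)
    near=np.hypot(x-cl[0],y-cl[1])<70
    m=near&(z>180)&(z<200); Q=np.c_[x[m],y[m]].astype(np.float32);print('captop',m.sum(),Q.mean(0),np.median(z[m]),cv2.minEnclosingCircle(Q))
    m=near&(z>133)&(z<147); Q=np.c_[x[m],y[m]].astype(np.float32);print('cantop',m.sum(),cv2.minAreaRect(Q),np.median(z[m]))
    for nm,(lo,hi) in {'tray':(1,20)}.items():
        u,v=((555,287) if n=='t' else (172,380))
        p=P[int(v/1.5),int(u/1.5)];print('tray pix',p)
        g=(np.hypot(x-p[0],y-p[1])<135)&(z>9)&(z<25);Q=np.c_[x[g],y[g]].astype(np.float32);print('rim',g.sum(),cv2.minAreaRect(Q),np.median(z[g]))
    for nm,(u,v) in ({'twin':(440,270),'gear':(458,365),'table':(390,340),'wr':(262,320)} if n=='t' else {'twin':(313,312),'gear':(278,283),'grease':(606,289)}).items():
        print(nm,P[int(v/1.5),int(u/1.5)])
E
```

```text
s cap pix [473.87357787 218.22631284 188.76693243]
captop 301 [478.19934 218.78702] 190.05432237471348 ((475.5495300292969, 219.68035888671875), 25.82171630859375)
cantop 440 ((474.5880126953125, 220.75045776367188), (90.36843872070312, 60.45759201049805), 31.645978927612305) 138.94898783345405
tray pix [ 548.86292075 -327.83373934    5.81409153]
rim 537 ((552.6983642578125, -328.5194091796875), (153.9470977783203, 200.2447967529297), 12.304856300354004) 12.88323818783158
twin [562.75322277 -79.06668424 159.3778243 ]
gear [ 397.5512248  -129.24165868   30.29862792]
grease [598.1219363  385.20589258 148.59057049]
t cap pix [469.54098024 215.73075531 191.41868095]
captop 288 [472.4272 216.3346] 189.57997952556377 ((472.5341796875, 217.1955108642578), 25.13292694091797)
cantop 339 ((472.9944763183594, 217.23321533203125), (88.51526641845703, 58.48213577270508), 32.63456726074219) 138.2450226310658
tray pix [ 550.41361661 -335.56101687    0.94364359]
rim 325 ((551.5084838867188, -331.4991455078125), (150.2245635986328, 200.97731018066406), 12.258538246154785) 12.97803045140472
twin [555.08712764 -80.49689568 160.7300585 ]
gear [ 383.82788736 -129.4730788    31.17328005]
table [ 4.32700043e+02  7.78848758e+00 -4.16837732e-02]
wr [456.07903439 234.18501201 189.12951228]
```

View pics/c0.png

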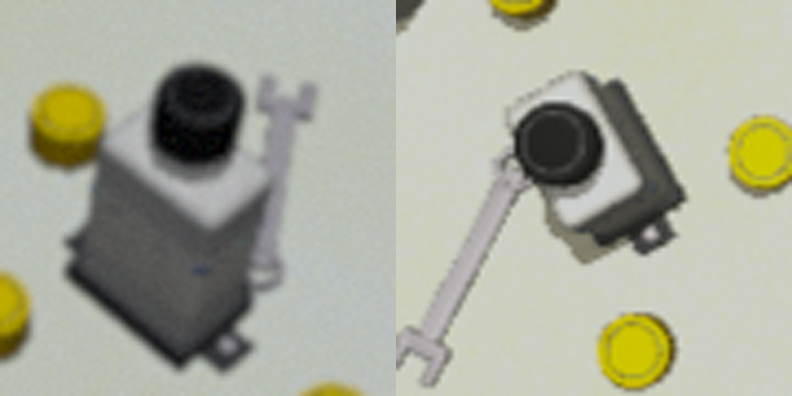

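The crop confirms it: the wide ribbed black cap is on the left-hand can, at (545,145) in the right half of the crop. The cap axis is at about (473,218), top at about 190. I'll keep the current yaw, which leaves j6 plenty of anticlockwise room, and go above it.

Request:
drive_tool --commands '[[[-0.04,-0.033,-0.004,0,0,0],[-0.045,-0.037,-0.004,0,0,0],[-0.045,-0.037,0,0,0,0],[-0.045,-0.037,0,0,0,0],[-0.045,-0.037,0,0,0,0],[-0.045,-0.037,0,0,0,0],[-0.045,-0.037,0,0,0,0],[-0.045,-0.037,0,0,0,0],[-0.045,-0.037,0,0,0,0],[-0.045,-0.037,0,0,0,0],[-0.045,-0.037,0,0,0,0],[-0.04,-0.03,0,0,0,0]]]'

```text
time: 1.6
ee_pos: [420.5, 107.3, 246.5]
eef_rot: [0.0, 0.785, -0.619, -0.0]
contact_force: [-0.4, -0.9, 1.2]
finger_gap: 88.2
```

Request:
drive_tool --commands '[[[-0.035,-0.028,0,0,0,0],[-0.035,-0.027,0,0,0,0],[-0.022,-0.02,0,0,0,0],[0,0,0,0,0,0],[0,0,0,0,0,0]]]'

```text
time: 2.22
ee_pos: [471.3, 211.5, 246.5]
eef_rot: [0.0, 0.785, -0.62, -0.0]
contact_force: [-0.4, -0.5, 0.8]
finger_gap: 88.5
```

```bash
python3 - <<'E'
from h import *
T,s=tool();print(s['ee_pos'],s['joint_positions'],s['contact_force'])
c=save("wrist","w1",scale=1.5);print(c['mount'],c['intrinsics'])
P=pts(c,T@c['mount']);x,y,z=P[...,0],P[...,1],P[...,2]
near=(np.hypot(x-473,y-218)<60)&(c['z_map']>0)
m=near&(z>183)&(z<200);Q=np.c_[x[m],y[m]].astype(np.float32);print(m.sum(),np.median(z[m]),cv2.minEnclosingCircle(Q),Q.mean(0))
m=near&(z>133)&(z<147);Q=np.c_[x[m],y[m]].astype(np.float32);print(m.sum(),np.median(z[m]),cv2.minAreaRect(Q))
E
```

```text
[471.32405285 211.47056384 246.49073687] [ 1.94780845e-01  2.88972587e-01  1.50929469e+00 -2.22794600e-04
  1.34411500e+00  1.53201092e+00] [-0.42690331 -0.49592943  0.7874711 ]
[[ 9.99999809e-01  6.12786396e-04 -8.41204187e-05 -2.75242610e-01]
 [ 5.66757866e-04 -9.62248693e-01 -2.72171145e-01 -6.86640668e+01]
 [-2.47727538e-04  2.72171045e-01 -9.62248856e-01 -1.46330905e+02]
 [ 0.00000000e+00  0.00000000e+00  0.00000000e+00  1.00000000e+00]] [[288.8651299    0.         257.53139467]
 [  0.         288.8651299  189.78379074]
 [  0.           0.           1.        ]]
3437 190.75419871603117 ((472.7475280761719, 221.01438903808594), 25.392757415771484) [474.15765 221.02628]
2552 139.56594168288336 ((473.1269836425781, 221.19320678710938), (87.84970092773438, 59.67937469482422), 31.66082000732422)
```

View pics/w1.png

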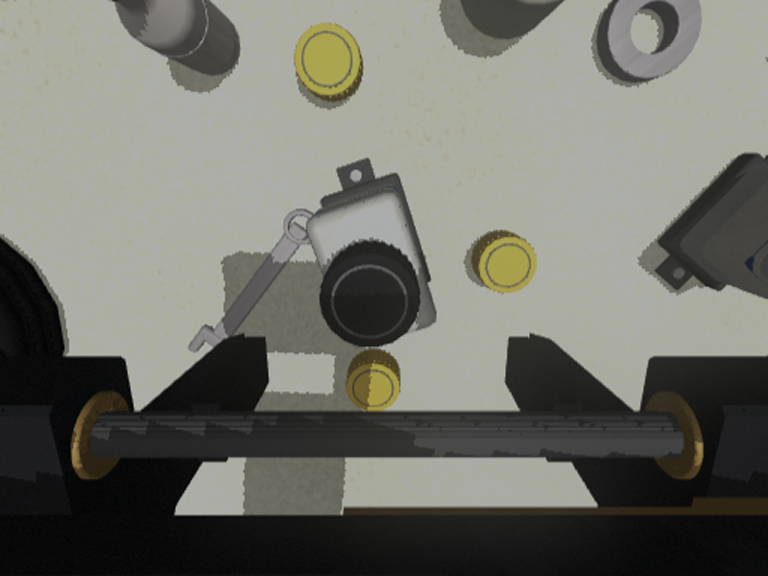

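The wrist view shows the ribbed cap at (370,292), about 9 mm to the left of the jaw middle (387). I'll shift over and come down to just above it.

Request:
drive_tool --commands '[[[-0.009,-0.004,0.01,0,0,0],[0,0,0.02,0,0,0],[0,0,0.02,0,0,0],[0,0,0,0,0,0],[0,0,0,0,0,0]]]'

```text
time: 2.9
ee_pos: [473.7, 221.8, 197.3]
eef_rot: [-0.0, 0.785, -0.62, 0.0]
contact_force: [0.5, 0.5, 0.6]
finger_gap: 88.3
```

```bash
python3 - <<'E'
from h import *
T,s=tool();print(s['ee_pos'],s['contact_force'])
c=save("wrist","w2",scale=1.5)
P=pts(c,T@c['mount']);x,y,z=P[...,0],P[...,1],P[...,2]
near=(np.hypot(x-473,y-221)<30)&(c['z_map']>0)
m=near&(z>185)&(z<196);Q=np.c_[x[m],y[m]].astype(np.float32);print(m.sum(),np.median(z[m]),cv2.minEnclosingCircle(Q),Q.mean(0))
P=pts(c,c['mount']);
Q=np.c_[P[...,0][m],P[...,1][m]].astype(np.float32);print('tool',cv2.minEnclosingCircle(Q),Q.min(0),Q.max(0))
E
```

```text
[473.73966777 221.79894963 197.34644946] [0.45435519 0.48093238 0.61599594]
5387 190.79762502158124 ((472.83905029296875, 220.9874267578125), 25.153221130371094) [474.2999  221.30667]
tool ((0.5822012424468994, 1.0735284090042114), 25.152080535888672) [-24.105642 -23.916658] [25.37622 25.87357]
```

View pics/w2.png

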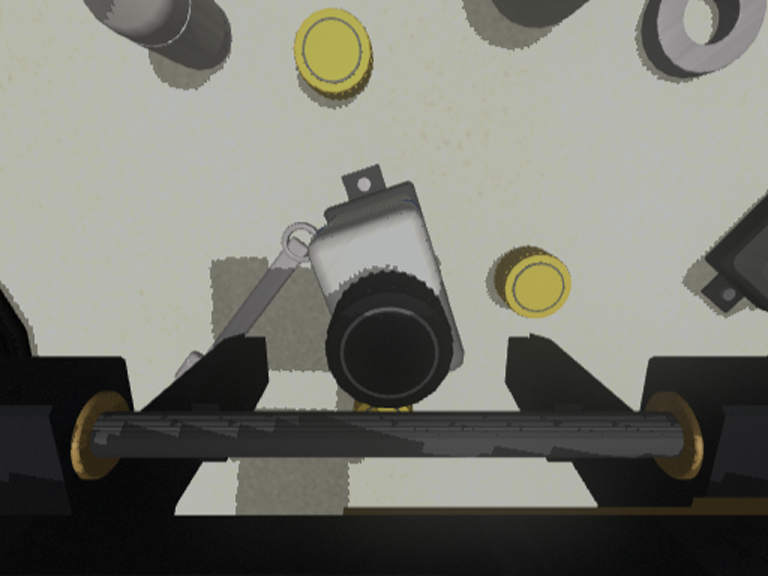

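The cap is 0.6 mm (x) and 1 mm (y) off the jaw centre. I'll centre on it, come down and close partway.

Request:
drive_tool --commands '[[[0.0006,0.001,0.01,0,0,0],[0,0,0.015,0,0,0],[0,0,0.012,0,0,0],[0,0,0.0045,0,0,0],[0,0,0,0,0,0]]]' --claw 80

```text
time: 3.58
ee_pos: [472.6, 220.9, 155.0]
eef_rot: [0.0, 0.785, -0.62, -0.0]
contact_force: [-0.1, -0.5, -0.2]
finger_gap: 60.0
```

Request:
drive_tool --commands '[[[0,0,0,0,0,0],[0,0,0,0,0,0]]]' --claw 98

```text
time: 3.82
ee_pos: [472.8, 220.9, 155.5]
eef_rot: [-0.0, 0.785, -0.62, 0.0]
contact_force: [0.3, 0.2, 0.2]
finger_gap: 54.3
```

```bash
python3 - <<'E'
from h import *
T,s=tool();print(s['ee_pos'],s['contact_force'],s['wrist_torque'],s['finger_gap'])
c=save("wrist","w3",scale=1.5)
P=pts(c,c['mount']);PW=pts(c,T@c['mount']);z=PW[...,2]
m=(np.hypot(P[...,0],P[...,1])<26.5)&(z>185)&(z<196)&(c['z_map']>0)
Q=np.c_[P[...,0][m],P[...,1][m]].astype(np.float32);print('tool',m.sum(),cv2.minEnclosingCircle(Q),Q.min(0),Q.max(0))
E
```

```text
[472.81279033 220.94561003 155.53731871] [0.34240614 0.21660058 0.18085533] [-0.02714643 -0.0030436  -0.01298708] 54.255926247580234
tool 6043 ((-0.04752916470170021, 0.22951103746891022), 25.394922256469727) [-24.87431  -24.850855] [25.09384 25.10311]
```

View pics/w3.png

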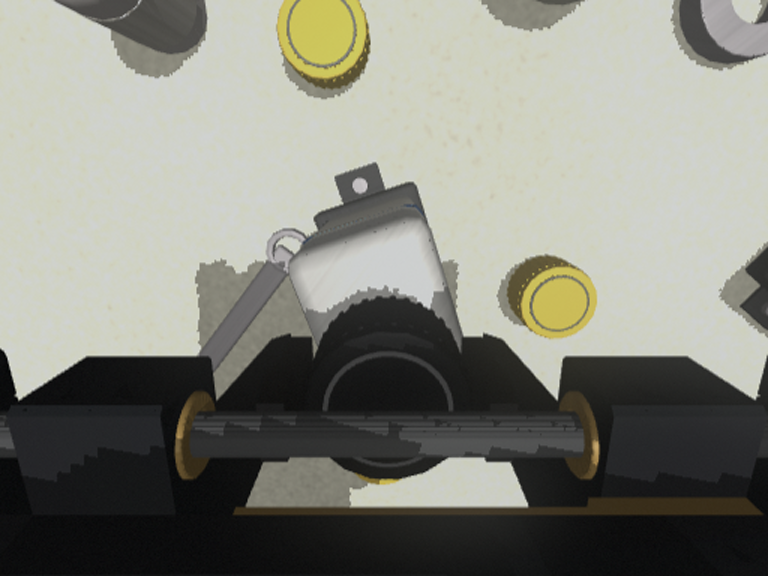

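Centred between the pads, with an even gap on each side. I'll close in small steps and watch the force.

Request:
drive_tool --commands '[[[0,0,0,0,0,0],[0,0,0,0,0,0]]]' --claw 108

```text
time: 4.12
ee_pos: [472.7, 220.9, 155.3]
eef_rot: [-0.0, 0.785, -0.62, 0.0]
contact_force: [0.3, -0.5, 0.1]
finger_gap: 50.9
```

Request:
drive_tool --commands '[[[0,0,0,0,0,0],[0,0,0,0,0,0]]]' --claw 113

```text
time: 4.38
ee_pos: [472.7, 220.8, 155.3]
eef_rot: [-0.0, 0.785, -0.62, 0.0]
contact_force: [-0.0, -0.4, 0.4]
finger_gap: 49.8
```

Request:
drive_tool --commands '[[[0,0,0,0,0,0],[0,0,0,0,0,0]]]' --claw 120

```text
time: 4.62
ee_pos: [472.7, 220.9, 155.3]
eef_rot: [0.0, 0.785, -0.62, 0.0]
contact_force: [0.2, -0.9, 1.0]
finger_gap: 49.2
```

Good, there's no side force. Now the full grip, then I'll press gently.

Request:
drive_tool --commands '[[[0,0,0,0,0,0],[0,0,0,0,0,0],[0,0,0,0,0,0]]]' --claw 255

```text
time: 5.0
ee_pos: [472.7, 220.8, 155.3]
eef_rot: [0.0, 0.785, -0.62, 0.0]
contact_force: [-0.0, -1.3, 0.7]
finger_gap: 49.2
```

Request:
drive_tool --commands '[[[0,0,0.001,0,0,0],[0,0,0,0,0,0]]]'

```text
time: 5.25
ee_pos: [472.7, 220.9, 154.2]
eef_rot: [-0.0, 0.785, -0.62, 0.0]
contact_force: [1.0, -2.4, 0.5]
finger_gap: 49.5
```

Request:
drive_tool --commands '[[[0,0,0.001,0,0,0],[0,0,0,0,0,0]]]'

```text
time: 5.5
ee_pos: [472.7, 220.9, 153.2]
eef_rot: [-0.0, 0.785, -0.62, 0.0]
contact_force: [0.1, -1.5, 1.2]
finger_gap: 49.1
```

Request:
drive_tool --commands '[[[0,0,0.001,0,0,0],[0,0,0,0,0,0]]]'

```text
time: 5.75
ee_pos: [472.7, 220.9, 152.2]
eef_rot: [-0.0, 0.785, -0.62, 0.0]
contact_force: [1.4, -2.0, 1.2]
finger_gap: 49.1
```

Request:
drive_tool --commands '[[[0,0,0.001,0,0,0],[0,0,0,0,0,0]]]'

```text
time: 6.0
ee_pos: [472.8, 220.9, 151.8]
eef_rot: [-0.0, 0.785, -0.62, 0.0]
contact_force: [-1.4, -2.8, 6.9]
finger_gap: 49.3
```

Request:
drive_tool --commands '[[[0,0,0.001,0,0,0],[0,0,0,0,0,0]]]'

```text
time: 6.25
ee_pos: [472.8, 221.0, 151.2]
eef_rot: [-0.0, 0.785, -0.62, 0.0]
contact_force: [-2.8, -2.6, 9.7]
finger_gap: 49.2
```

Request:
drive_tool --commands '[[[0,0,0.0006,0,0,0],[0,0,0,0,0,0]]]'

```text
time: 6.5
ee_pos: [472.8, 221.0, 150.7]
eef_rot: [-0.0, 0.785, -0.62, 0.0]
contact_force: [-3.7, -2.8, 11.8]
finger_gap: 49.4
```

Request:
drive_tool --commands '[[[0,0,0.001,0,0,0],[0,0,0,0,0,0]]]'

```text
time: 6.75
ee_pos: [472.9, 220.9, 149.8]
eef_rot: [-0.0, 0.785, -0.62, 0.0]
contact_force: [-3.6, -2.9, 12.9]
finger_gap: 49.1
```

Request:
drive_tool --commands '[[[0,0,0.0006,0,0,0],[0,0,0,0,0,0]]]'

```text
time: 7.0
ee_pos: [472.9, 221.0, 149.4]
eef_rot: [-0.0, 0.785, -0.62, 0.0]
contact_force: [-4.3, -2.8, 13.4]
finger_gap: 49.3
```

```bash
cat >> h.py <<'E'
def captool(fn):
    T,s=tool();c=save("wrist",fn,scale=1.5)
    P=pts(c,c['mount']);PW=pts(c,T@c['mount']);z=PW[...,2]
    m=(np.hypot(P[...,0],P[...,1])<26.5)&(z>170)&(z<199)&(c['z_map']>0)&(P[...,2]<-20)&(P[...,2]>-60)
    m0=m&(np.hypot(P[...,0],P[...,1])<18)
    h=np.median(P[...,2][m0]);m&=abs(P[...,2]-h)<4
    Q=np.c_[P[...,0][m],P[...,1][m]].astype(np.float32)
    print('capTopTool z %.2f'%h,'world z %.2f'%np.median(z[m0]),cv2.minEnclosingCircle(Q),Q.min(0),Q.max(0))
    print(s['time'],s['ee_pos'].round(2),s['contact_force'].round(2),s['wrist_torque'].round(3),s['finger_gap'],R.from_matrix(T[:3,:3]).as_euler('ZYX',degrees=True).round(2))
    return c
E
python3 - <<'E'
from h import *
c=dict(np.load('pics/w3.npz'));P=pts(c,c['mount']);m0=(np.hypot(P[...,0],P[...,1])<18)&(P[...,2]<-20)&(P[...,2]>-60)
print(np.median(P[...,2][m0]))
captool('w4')
E
```

```text
-35.61302909743273
capTopTool z -35.99 world z 185.38 ((-0.13087013363838196, -0.6681653261184692), 26.427812576293945) [-26.408686 -24.442669] [25.9741   25.309929]
7.0 [472.85 220.98 149.38] [-4.26 -2.8  13.35] [-0.491  0.655 -0.003] 49.31504414048919 [-7.6590e+01 -1.0000e-02 -1.7993e+02]
```

View pics/w4.png

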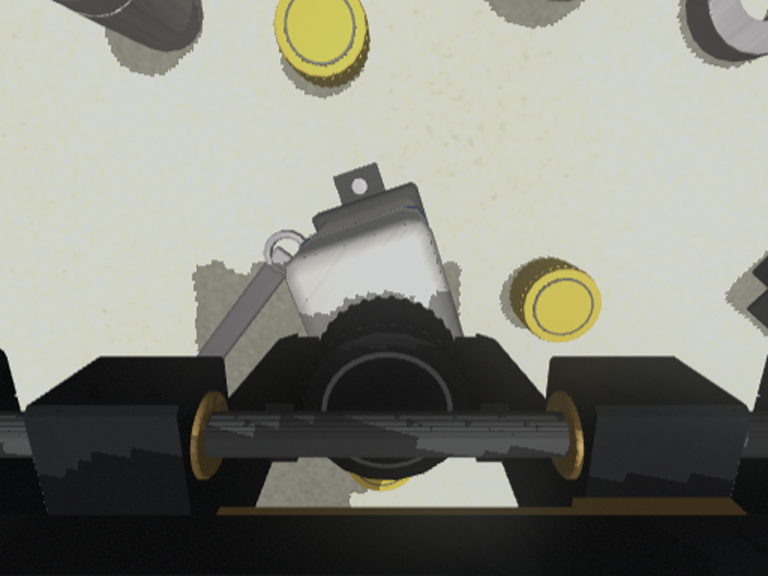

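```bash
python3 - <<'E'
from h import *
for f in('w2','w3','w4'):
    c=dict(np.load(f'pics/{f}.npz'));P=pts(c,c['mount'])
    h=np.median(P[...,2][(np.hypot(P[...,0],P[...,1])<15)&(P[...,2]>-60)])
    m=(np.hypot(P[...,0],P[...,1])<20)&(abs(P[...,2]-h)<2.5)
    A=np.c_[P[m][:,:2],np.ones(m.sum())];k,_,_,_=np.linalg.lstsq(A,P[m][:,2],rcond=None);print(f,m.sum(),k[:2]*57.3,k[2])
E
```

```text
w2 3526 [-0.21576475 -0.74912154] 6.283719406844884
w3 3462 [-0.05981246 -0.48022205] -35.54933477140984
w4 3463 [ 0.08924897 -0.39975292] -35.922908958533654
```

No tilt and hardly any slip (0.4 mm), so I'll press on.

Request:
drive_tool --commands '[[[0,0.0003,0.0008,0,0,0],[0,0,0,0,0,0]]]'

```text
time: 7.3
ee_pos: [472.9, 220.9, 149.0]
eef_rot: [-0.001, 0.785, -0.62, 0.001]
contact_force: [-3.9, -2.7, 15.6]
finger_gap: 49.5
```

Request:
drive_tool --commands '[[[0,0,0.0005,0,0,0],[0,0,0,0,0,0]]]'

```text
time: 7.55
ee_pos: [472.9, 221.0, 148.6]
eef_rot: [-0.001, 0.785, -0.62, 0.001]
contact_force: [-5.4, -4.5, 17.0]
finger_gap: 49.4
```

```bash
python3 - <<'E'
from h import *
captool('w5')
E
```

```text
capTopTool z -36.00 world z 184.66 ((-0.06489692628383636, -0.41248780488967896), 26.386856079101562) [-26.35242 -24.50757] [25.820114 25.7747  ]
7.55 [472.88 220.97 148.65] [-5.38 -4.54 16.95] [-0.494  0.678 -0.013] 49.42062313089332 [-7.6590e+01 -1.0000e-02 -1.7986e+02]
```

17 N. I'll start turning anticlockwise (negative about tool z) while holding the push.

Request:
drive_tool --commands '[[[0,0,0.0001,0,0,-0.08],[0,0,0,0,0,-0.1],[0,0,0,0,0,-0.1]]]'

```text
time: 7.98
ee_pos: [472.9, 220.9, 148.6]
eef_rot: [-0.001, 0.864, -0.503, 0.001]
contact_force: [-4.1, -4.2, 17.7]
finger_gap: 49.3
```

Request:
drive_tool --commands '[[[0,0,0,0,0,-0.1],[0,0,0,0,0,-0.1],[0,0,0,0,0,-0.1]]]'

```text
time: 8.35
ee_pos: [473.4, 221.3, 148.8]
eef_rot: [-0.001, 0.93, -0.368, 0.002]
contact_force: [-2.0, -0.9, 16.6]
finger_gap: 48.9
```

Request:
drive_tool --commands '[[[0,0,0.0002,0,0,-0.1],[0,0,0,0,0,-0.1],[0,0,0,0,0,-0.1]]]'

```text
time: 8.72
ee_pos: [473.7, 221.5, 148.8]
eef_rot: [-0.001, 0.974, -0.225, 0.002]
contact_force: [-1.4, 0.2, 16.8]
finger_gap: 49.5
```

```bash
python3 - <<'E'
from h import *
captool('w6')
E
```

```text
capTopTool z -35.96 world z 184.74 ((-0.02415112406015396, -1.036642074584961), 26.2169132232666) [-26.17396 -25.16909] [25.257982 24.631302]
8.725 [473.72 221.48 148.76] [-1.38  0.17 16.83] [-0.021  0.159 -0.119] 49.45606491821645 [ -26.     -0.22 -179.78]
```

View pics/w6.png

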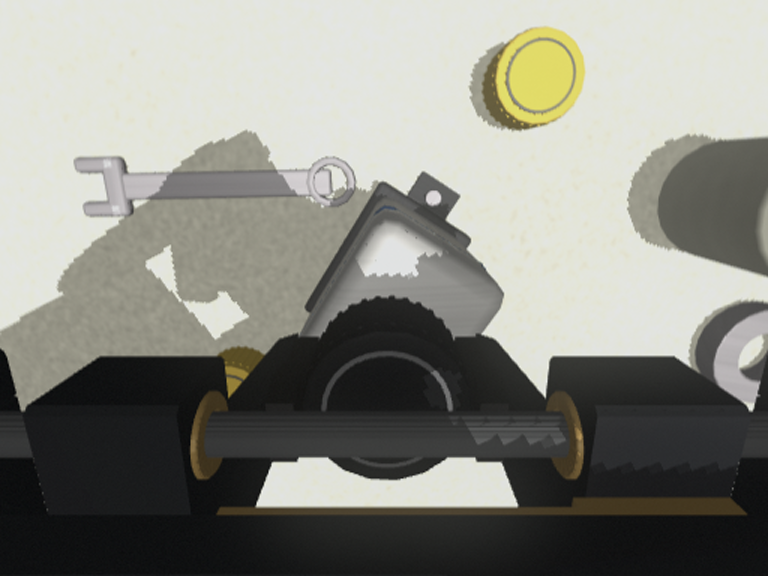

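Turned 50° at 16.8 N with a small torque. Continuing.

Request:
drive_tool --commands '[[[0,0,0.0002,0,0,-0.1],[0,0,0,0,0,-0.1],[0,0,0,0,0,-0.1],[0,0,0,0,0,-0.1]]]'

```text
time: 9.28
ee_pos: [473.8, 221.5, 148.7]
eef_rot: [-0.001, 1.0, -0.027, 0.003]
contact_force: [-1.1, -0.3, 18.1]
finger_gap: 49.2
```

```bash
python3 - <<'E'
from h import *
captool('w7')
E
```

```text
capTopTool z -35.97 world z 184.65 ((-0.025013301521539688, -1.297080159187317), 26.114940643310547) [-26.128923 -25.67199 ] [25.033846 24.634418]
9.275 [473.78 221.54 148.67] [-1.14 -0.26 18.11] [-0.031  0.121 -0.033] 49.16343336573398 [  -3.08   -0.3  -179.87]
```

Request:
drive_tool --commands '[[[0,0,0,0,0,-0.1],[0,0,0,0,0,-0.1],[0,0,0,0,0,-0.1],[0,0,0,0,0,-0.1]]]'

```text
time: 9.82
ee_pos: [473.8, 221.6, 148.7]
eef_rot: [-0.001, 0.985, 0.172, 0.003]
contact_force: [-0.6, 0.4, 17.2]
finger_gap: 49.0
```

```bash
python3 - <<'E'
from h import *
captool('w8')
E
```

```text
capTopTool z -35.96 world z 184.66 ((-0.14332227408885956, -1.8655065298080444), 26.051103591918945) [-26.123453 -26.106514] [24.977173 23.188726]
9.825 [473.83 221.62 148.72] [-0.61  0.43 17.23] [ 0.039  0.075 -0.036] 48.99698449037818 [  19.84   -0.34 -179.99]
```

Request:
drive_tool --commands '[[[0,0,0.0001,0,0,-0.1],[0,0,0,0,0,-0.1]]]'

```text
time: 10.12
ee_pos: [473.9, 221.7, 148.7]
eef_rot: [-0.0, 0.963, 0.27, 0.003]
contact_force: [-0.1, 1.1, 18.1]
finger_gap: 49.2
```

```bash
python3 - <<'E'
from h import *
captool('w9')
E
```

```text
capTopTool z -35.98 world z 184.65 ((-0.15255577862262726, -2.3404970169067383), 25.9044246673584) [-25.998636 -26.2882  ] [25.007675 23.29296 ]
10.125 [473.9  221.67 148.68] [-0.1   1.14 18.14] [ 0.112  0.09  -0.055] 49.23424361305721 [ 31.3   -0.35 179.94]
```

Request:
drive_tool --commands '[[[0,0,0,0,0,-0.08],[0,0,0,0,0,-0.08]]]'

```text
time: 10.42
ee_pos: [473.9, 221.7, 148.7]
eef_rot: [-0.0, 0.938, 0.345, 0.003]
contact_force: [-0.3, 1.6, 18.4]
finger_gap: 49.4
```

```bash
python3 - <<'E'
from h import *
captool('w10')
E
```

```text
capTopTool z -35.98 world z 184.65 ((-0.25311481952667236, -2.3290162086486816), 25.920635223388672) [-26.11719  -26.407284] [25.064865 23.393888]
10.425 [473.9  221.68 148.68] [-0.3   1.59 18.44] [ 0.121 -0.007 -0.097] 49.44751125006651 [ 40.42  -0.33 179.89]
```

View pics/w10.png

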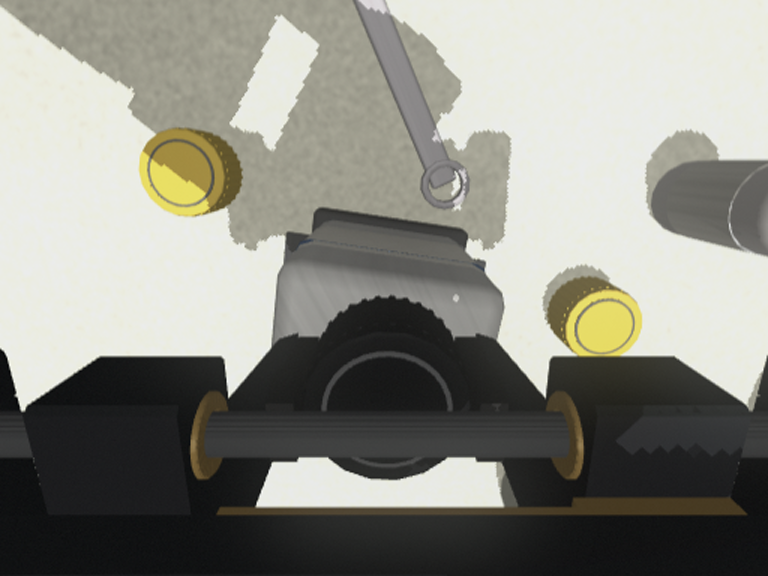

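Turned 117°. One more small step, then I'll lift slowly and watch for a pull.

Request:
drive_tool --commands '[[[0,0,0,0,0,-0.08],[0,0,0,0,0,0]]]'

```text
time: 10.72
ee_pos: [473.9, 221.7, 148.7]
eef_rot: [0.0, 0.924, 0.382, 0.003]
contact_force: [-0.0, 0.9, 19.3]
finger_gap: 49.2
```

```bash
python3 - <<'E'
from h import *
T,s=tool();print(s['ee_pos'],s['contact_force'],s['wrist_torque'],s['joint_positions'])
E
```

```text
[473.88337328 221.66615066 148.68770187] [-8.92143677e-03  8.76011946e-01  1.92715219e+01] [ 0.09163524  0.07032849 -0.01189544] [ 2.12910129e-01  3.94590730e-01  1.63178453e+00  1.02254193e-03
  1.10917578e+00 -5.71452111e-01]
```

Request:
drive_tool --commands '[[[0,0,-0.002,0,0,0],[0,0,-0.002,0,0,0],[0,0,-0.002,0,0,0],[0,0,0,0,0,0]]]'

```text
time: 11.22
ee_pos: [472.4, 221.0, 152.1]
eef_rot: [-0.0, 0.924, 0.382, 0.0]
contact_force: [1.5, 0.9, 0.6]
finger_gap: 49.5
```

Request:
drive_tool --commands '[[[0,0,-0.001,0,0,0],[0,0,-0.001,0,0,0],[0,0,0,0,0,0]]]'

```text
time: 11.6
ee_pos: [472.2, 220.9, 154.0]
eef_rot: [-0.0, 0.924, 0.382, -0.0]
contact_force: [0.7, 0.6, 1.5]
finger_gap: 49.1
```

Request:
drive_tool --commands '[[[0,0,-0.001,0,0,0],[0,0,-0.001,0,0,0],[0,0,0,0,0,0]]]'

```text
time: 11.98
ee_pos: [472.2, 220.7, 156.0]
eef_rot: [0.0, 0.924, 0.382, -0.0]
contact_force: [0.4, -0.4, -0.5]
finger_gap: 49.6
```

Request:
drive_tool --commands '[[[0,0,-0.001,0,0,0],[0,0,-0.001,0,0,0],[0,0,0,0,0,0]]]'

```text
time: 12.35
ee_pos: [472.4, 220.8, 158.2]
eef_rot: [0.0, 0.924, 0.382, 0.0]
contact_force: [-0.2, -0.2, -0.8]
finger_gap: 49.1
```

```bash
python3 - <<'E'
from h import *
captool('w11')
E
```

```text
capTopTool z -35.84 world z 194.05 ((-0.07600358128547668, -1.818272352218628), 25.952810287475586) [-25.934143 -26.314402] [25.052479 23.500551]
12.35 [472.41 220.83 158.21] [-0.24 -0.15 -0.8 ] [-0.024 -0.104 -0.009] 49.087993074993925 [ 4.486e+01 -1.000e-02  1.800e+02]
```

Cap top is now at 194 (190.7 closed) with only about -0.8 N, so it's coming off. Lifting on in short steps.

Request:
drive_tool --commands '[[[0,0,-0.002,0,0,0],[0,0,-0.002,0,0,0],[0,0,-0.002,0,0,0],[0,0,0,0,0,0]]]'

```text
time: 12.9
ee_pos: [472.4, 220.9, 164.3]
eef_rot: [0.0, 0.924, 0.382, 0.0]
contact_force: [0.1, 0.3, 0.1]
finger_gap: 49.6
```

Request:
drive_tool --commands '[[[0,0,-0.004,0,0,0],[0,0,-0.004,0,0,0],[0,0,-0.004,0,0,0],[0,0,0,0,0,0]]]'

```text
time: 13.4
ee_pos: [472.5, 220.9, 176.5]
eef_rot: [0.0, 0.924, 0.382, 0.0]
contact_force: [0.0, -0.6, -1.1]
finger_gap: 49.4
```

Request:
drive_tool --commands '[[[0,0,-0.02,0,0,0],[0,0,-0.03,0,0,0],[0,0,-0.03,0,0,0],[-0.015,0.02,-0.01,0,0,0],[-0.033,0.0445,0,0,0,0],[-0.033,0.0445,0,0,0,0],[-0.033,0.0445,0,0,0,0],[-0.033,0.0445,0,0,0,0]]]'

```text
time: 14.4
ee_pos: [507.8, -25.0, 266.2]
eef_rot: [0.0, 0.924, 0.382, 0.0]
contact_force: [0.8, 0.2, -0.9]
finger_gap: 49.8
```

```bash
python3 - <<'E'
from h import *
save("scene","s2",scale=1.5);captool('w12')
E
```

```text
return _methods._mean(a, axis=axis, dtype=dtype,
  ret = ret.dtype.type(ret / rcount)
Traceback (most recent call last):
  File "h.py", line 25, in captool
    print('capTopTool z %.2f'%h,'world z %.2f'%np.median(z[m0]),cv2.minEnclosingCircle(Q),Q.min(0),Q.max(0))
                                                                                          ~~~~~^^^
ValueError: zero-size array to reduction operation minimum which has no identity
```

View pics/s2.png

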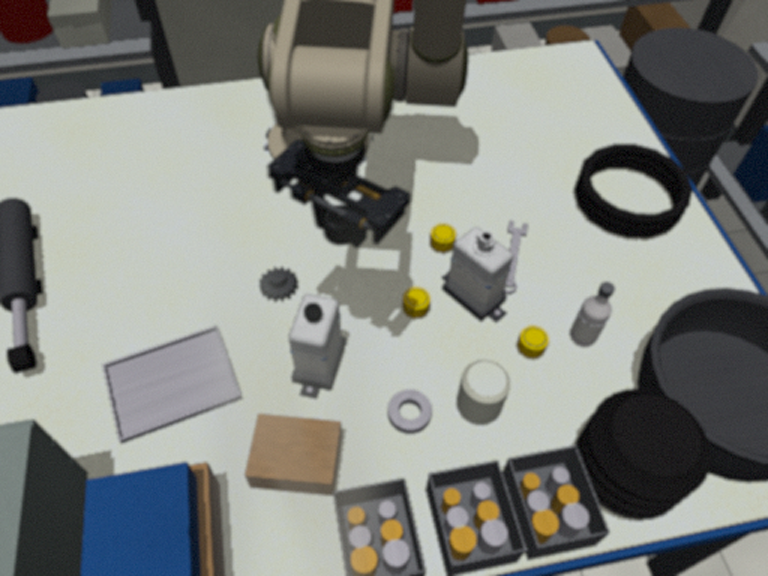

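The cap is off: the bare neck shows at (485,240) and the cap is in the gripper at (345,225). Nothing else has moved. (The error is only my filter, which limits world z.) On to above the tray.

Request:
drive_tool --commands '[[[-0.031,0.041,0,0,0,0],[-0.031,0.041,0,0,0,0],[-0.031,0.041,0,0,0,0],[-0.031,0.041,0,0,0,0],[-0.031,0.041,0.02,0,0,0],[-0.029,0.041,0.03,0,0,0],[0,0,0.03,0,0,0],[0,0,0.03,0,0,0],[0,0,0,0,0,0]]]'

```text
time: 15.62
ee_pos: [550.5, -326.1, 154.0]
eef_rot: [-0.002, 0.924, 0.382, -0.001]
contact_force: [1.3, -0.5, 0.2]
finger_gap: 49.2
```

```bash
sed -i 's/(z>170)&(z<199)&//' h.py; python3 - <<'E'
from h import *
c=captool('w13');T,s=tool()
P=pts(c,T@c['mount']);x,y,z=P[...,0],P[...,1],P[...,2]
pt=pts(c,c['mount'])
g=(z>8)&(z<18)&(np.hypot(x-552,y+330)<140)&(c['z_map']>0)&(pt[...,2]>20);Q=np.c_[x[g],y[g]].astype(np.float32);print('rim',g.sum(),cv2.minAreaRect(Q))
f=(abs(x-552)<60)&(abs(y+330)<70)&(pt[...,2]>20);print('floor z',np.percentile(z[f],[10,50,90]))
E
```

```text
capTopTool z -35.80 world z 189.86 ((-0.38110408186912537, -2.596097707748413), 26.09911346435547) [-26.456684 -26.344988] [25.125635 23.282003]
15.625 [ 550.49 -326.08  154.03] [ 1.29 -0.54  0.17] [-0.013 -0.146 -0.008] 49.189082330024405 [ 4.4890e+01  1.0000e-02 -1.7973e+02]
rim 2723 ((551.66845703125, -329.29779052734375), (150.71896362304688, 200.09429931640625), 12.280509948730469)
floor z [5.391122   6.3059895  7.24718327]
```

View pics/w13.png

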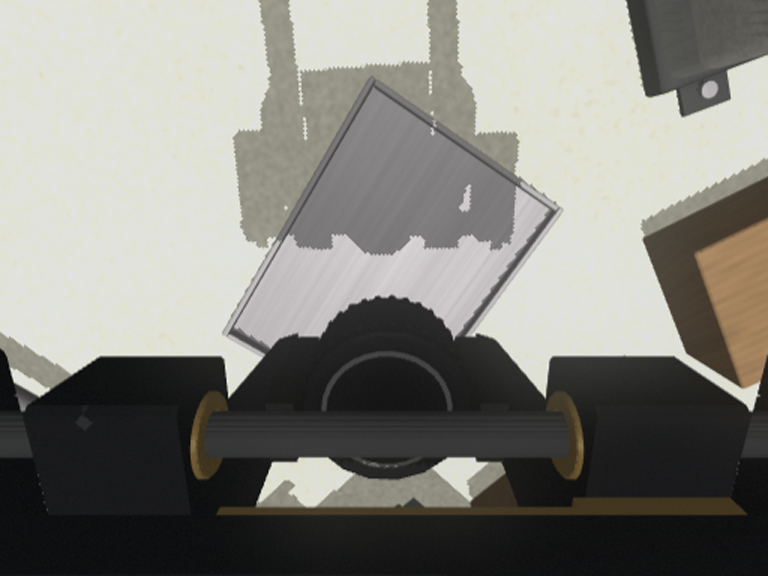

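The tray is centred at (552,-329). I'll shift a few mm and descend.

Request:
drive_tool --commands '[[[-0.0013,0.0035,0.03,0,0,0],[0,0,0.04,0,0,0],[0,0,0.035,0,0,0],[0,0,0.02,0,0,0],[0,0,0.01,0,0,0],[0,0,0,0,0,0],[0,0,0,0,0,0]]]'

```text
time: 16.55
ee_pos: [553.1, -331.2, 22.5]
eef_rot: [0.001, 0.924, 0.382, 0.0]
contact_force: [0.9, 0.3, -1.4]
finger_gap: 49.7
```

Request:
drive_tool --commands '[[[0,0,0.006,0,0,0],[0,0,0.004,0,0,0],[0,0,0.003,0,0,0],[0,0,0,0,0,0],[0,0,0,0,0,0]]]'

```text
time: 17.18
ee_pos: [552.6, -330.8, 8.2]
eef_rot: [0.0, 0.924, 0.382, 0.0]
contact_force: [0.2, -0.2, -0.1]
finger_gap: 49.4
```

Request:
drive_tool --commands '[[[0,0,0.0015,0,0,0],[0,0,0,0,0,0],[0,0,0,0,0,0]]]'

```text
time: 17.55
ee_pos: [552.5, -330.8, 6.7]
eef_rot: [0.0, 0.924, 0.382, 0.0]
contact_force: [0.2, 0.1, -0.1]
finger_gap: 49.3
```

Request:
drive_tool --commands '[[[0,0,0.001,0,0,0],[0,0,0,0,0,0],[0,0,0,0,0,0]]]'

```text
time: 17.92
ee_pos: [552.5, -330.8, 5.6]
eef_rot: [-0.0, 0.924, 0.382, -0.0]
contact_force: [-0.5, -0.1, -0.7]
finger_gap: 49.2
```

Request:
drive_tool --commands '[[[0,0,0.0005,0,0,0],[0,0,0,0,0,0],[0,0,0,0,0,0]]]'

```text
time: 18.3
ee_pos: [552.5, -330.8, 5.2]
eef_rot: [0.0, 0.924, 0.382, 0.0]
contact_force: [-0.1, 0.7, 1.5]
finger_gap: 49.4
```

Request:
drive_tool --commands '[[[0,0,0.0003,0,0,0],[0,0,0,0,0,0],[0,0,0,0,0,0]]]'

```text
time: 18.68
ee_pos: [552.5, -330.8, 4.8]
eef_rot: [0.0, 0.924, 0.382, 0.0]
contact_force: [-0.1, -0.1, -0.4]
finger_gap: 49.4
```

Request:
drive_tool --commands '[[[0,0,0.0003,0,0,0],[0,0,0,0,0,0],[0,0,0,0,0,0]]]'

```text
time: 19.05
ee_pos: [552.5, -330.8, 4.5]
eef_rot: [0.0, 0.924, 0.382, 0.0]
contact_force: [-0.4, -0.1, 2.1]
finger_gap: 49.0
```

```bash
python3 - <<'E'
from h import *
F=[];Z=[]
for i in range(8):
    read_camera('wrist');s=sense();F.append(s['contact_force'][2]);Z.append(s['ee_pos'][2])
print(np.round(F,2),np.mean(F),np.mean(Z))
captool('w14')
save('scene','s3',crop=(50,200,190,305),scale=4)
E
```

```text
[2.31 0.29 0.74 1.02 1.54 1.57 0.8  0.64] 1.1126260202857448 4.546577307297812
capTopTool z -35.81 world z 40.36 ((-0.05890592560172081, -2.1113321781158447), 25.87150001525879) [-25.83887  -26.379326] [25.110096 23.042704]
19.45 [ 552.55 -330.78    4.55] [ 1.08 -0.39  0.64] [-0.076 -0.176 -0.021] 49.50132831673574 [ 44.86  -0.   179.99]
```

View pics/s3.png

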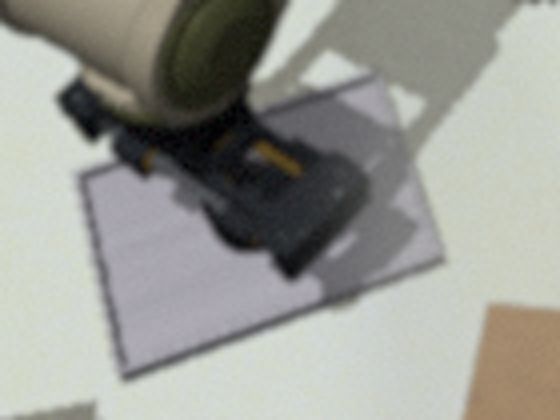

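Mean force is now +1.1 N (about -0.5 hanging) at the expected standing height, so the cap rests on the tray floor. I'll open slowly.

Request:
drive_tool --commands '[[[0,0,0,0,0,0],[0,0,0,0,0,0],[0,0,0,0,0,0]]]' --claw 100

```text
time: 19.92
ee_pos: [552.4, -330.8, 4.5]
eef_rot: [-0.0, 0.924, 0.382, -0.0]
contact_force: [-0.5, -0.4, 0.6]
finger_gap: 53.3
```

Request:
drive_tool --commands '[[[0,0,0,0,0,0],[0,0,0,0,0,0],[0,0,0,0,0,0]]]' --claw 65

```text
time: 20.3
ee_pos: [552.6, -330.6, 4.5]
eef_rot: [-0.0, 0.924, 0.382, 0.0]
contact_force: [0.1, 0.6, 0.6]
finger_gap: 65.9
```

```bash
python3 - <<'E'
from h import *
captool('w15')
E
```

```text
capTopTool z -36.60 world z 41.10 ((-1.0488669872283936, -1.4634069204330444), 25.182559967041016) [-25.808186 -26.398184] [23.401423 23.312622]
20.3 [ 552.57 -330.63    4.5 ] [0.13 0.64 0.58] [ 0.022 -0.135 -0.006] 65.91876647207623 [ 4.487e+01 -1.000e-02 -1.800e+02]
```

View pics/w15.png

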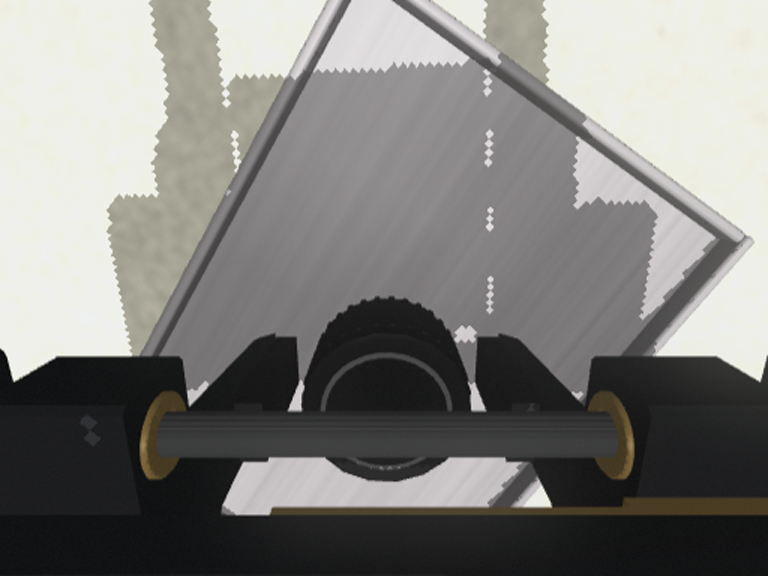

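The cap stands free with a gap on both sides: fingers at (298) and (478), cap from 302 to 470. Raising straight up, then checking.

Request:
drive_tool --commands '[[[0,0,-0.005,0,0,0],[0,0,-0.01,0,0,0],[0,0,-0.02,0,0,0],[0,0,-0.03,0,0,0],[0,0,-0.05,0,0,0],[0,0,-0.05,0,0,0],[0,0,-0.05,0,0,0],[0,-0.06,-0.01,0,0,0],[0,-0.06,0,0,0,0],[0,-0.06,0,0,0,0],[0,0,0,0,0,0]]]'

```text
time: 21.72
ee_pos: [423.4, -200.6, 230.8]
eef_rot: [0.0, 0.924, 0.382, 0.0]
contact_force: [1.0, -1.9, 0.4]
finger_gap: 65.6
```

```bash
python3 - <<'E'
from h import *
save('scene','s4',scale=1.5);c=save('top','t4',scale=1.5)
P=pts(c);x,y,z=P[...,0],P[...,1],P[...,2]
m=(np.hypot(x-552,y+330)<60)&(z>28)&(z<60);Q=np.c_[x[m],y[m]].astype(np.float32)
A=np.c_[Q,np.ones(len(Q))];k,_,_,_=np.linalg.lstsq(A,z[m],rcond=None)
print(m.sum(),np.median(z[m]),cv2.minEnclosingCircle(Q),k[:2]*57.3)
E
```

```text
119 39.53478423292336 ((553.3302001953125, -333.7262268066406), 25.259126663208008) [-1.67792711 -0.45140856]
```

View pics/s4.png

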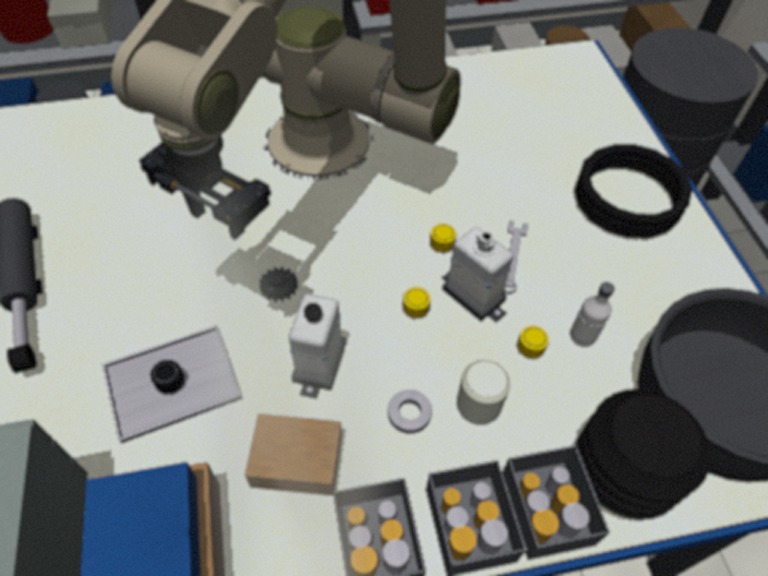

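View pics/t4.png

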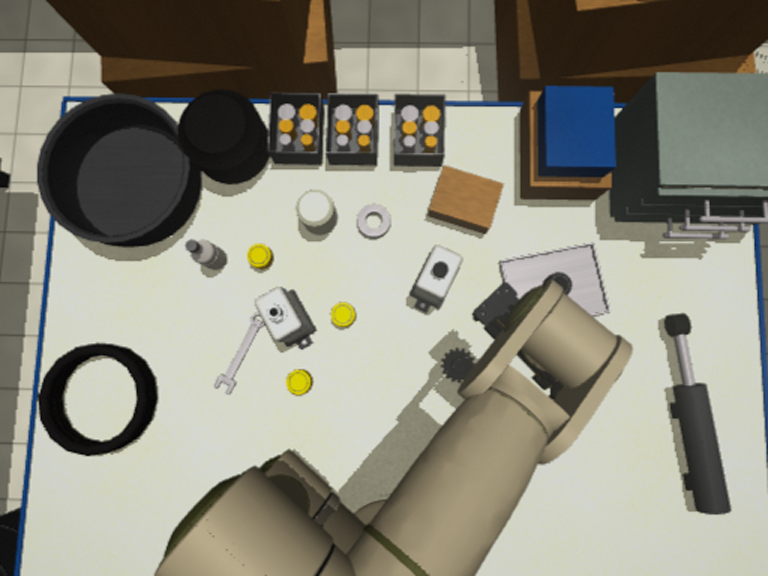

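The scene view shows the cap standing upright in the tray at (167,375), with its top about 40 mm up and the can's neck bare at (485,240). Nothing else has moved and the robot is clear, so I'm handing in.

```bash
python3 - <<'E'
from plant import *
print(close_job())
E
```

```text
the job is handed in; nothing more can be done
None
```

The can is open and its cap stands upright in the steel tray at about (553, -332) mm; I handed the job in at about 22 s.

- **Opening:** I gripped the ribbed cap with no noticeable side force and pressed it to 17–19 N. I turned it about 120° anticlockwise while pressed, and it then lifted off with about 1 N of pull. The highest push I read was 19.3 N, and the side force stayed under about 7 N. These are readings at the end of each move, so a brief peak in between would not show.
- **Placing:** I let go only once the mean force on the tool showed the cap resting on the tray floor.
- **Last checks:** The final pictures show the cap standing with its top about 40 mm above the counter and the neck bare. The other can and the loose items are where they were, and the gripper is well clear.
- **Disagreements:**
  - The cap slipped up to 0.4 mm in the grip while I was pressing.
  - The final top-camera fit of the cap top read a 1.7° slope, with the cap partly hidden by the arm. I put that down to noise, because the scene view shows it upright.
  - One measuring script failed on my own height filter while the cap was being carried, with no effect on the job.

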